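# Rinse the injector clamp at the pump can

## Robot

A 6-joint arm with a two-finger parallel gripper is mounted at the origin on a cart in front of the work surface, level with it; the furniture and walls round the work are solid. World frame = base frame: x ahead of the robot, y to its left, z up, the work surface at z = 0. Lengths are in mm, angles in rad, forces in N, time in s.
With the tool pointing down it reaches from about 350 to 875 mm from the base axis. Payload 4.2 kg.
Tool frame: the origin (TCP) lies on the centre line of the jaws, within the pads' length; the fingertips stand 22 mm ahead of it and the grasp point (between the pads) lies 3 mm ahead of it (arm.nose_length is the distance from the TCP to the fingertips, in mm); z points along the fingers, x is the direction in which the jaws open and shut, and the axes are right-handed (so a half turn about z gives the same grasp; the last joint's range is limited). The gripper opens to 85 mm and grips with 20 to 120 N. Pads are 22 mm wide; open, the fingers measure 114 mm over their backs; the gripper's body (76 mm by 85 mm) begins 54 mm behind the grasp point. The pads swing forward as they close: fully open they stand 13 mm farther back than shut.
Start: joints at [1.397, 0.385, 0.008, 0, -1.194, -0.259], TCP at [262.1, 567.365, 253.312] pointing down, gripper open.
Joint ranges: [-3.14, 3.14], [-1.21, 2.06], [-1.07, 1.41], [-3.16, 2.05], [-2.99, -0.16], [-3.1, 3.1]. Speed limits (rad/s): [2.79, 2.79, 3.14, 3.14, 3.14, 3.14].

## Interface

Orientations are given as a unit quaternion [x, y, z, w].
In Python, from bench import telemetry, get_image, workorder, nets, arm gives the robot as it stands.
- The arm moves only by the tool apply_moves, never from a script. Its argument "steps" is a list of rows, each an object with "hand": the opening, from 0 (shut) to 1 (fully open); "xyz": the shift along the tool's x, y, z in cm, a list of three; "delta_rot": the turn, a rotation vector about the tool's x, y, z in rad, a list of three. In form: [{"hand": hand, "xyz": [x, y, z], "delta_rot": [wx, wy, wz]}, ...]. A call has 1 to 12 rows; each row is the pose to reach, as a shift and turn from the pose commanded when the call began, along the tool's axes at that moment; what a row does not reach only later rows make up. A row lasts 1/12 s, in which the tool goes at most 41.7 mm and 7.16 degrees, less where a joint would pass 70% of its speed; a pose out of reach is approached as far as the arm can. A call with a gripper value outside its range is refused whole. The fingers move at their own pace and stop on an object; the grip force is fixed at half the most. Time passes only in rows, so rows that repeat a pose let the fingers close. It gives the time, the measured TCP pose, the force and the opening at its end, in the units of the state.
- telemetry.read_state(): the state, without advancing time (a new reading comes with each control period).
- get_image(name): name is "scene" or "top" or "wrist"; returns a dict with "frame" (400x640x3 uint8, blue, green, red), "fx", "fy", "cx", "cy" (pixels), "origin" and "orientation" of the camera in the world. Camera axes: x right, y down, z forward; pixel columns grow to the right and rows downward; lengths in mm; the calibration is good to about 2 mm. The wrist camera is an equidistant fisheye: a pixel r from the principal point sees the ray r / f radians off the axis. A picture is of the moment at which its call begins. There is no depth.
- workorder.job_done(): hands the job in, once; it reports no verdict.
Trained networks look in a picture, given as the dict that the camera call returned (one of the last four; its "shot" number tells which), for a name from the list of things; names that differ only in an ending like _2 or _b are one class to them, and where a whole thing is asked for, a point or a joint stands for the part that bears it (a point fixed in the world has none). Each returns a list of dicts, best first, with "confidence" (0 to 1); they miss things now and then, are a little off and sometimes report something else, mostly with a low value. They report only what shows in the picture. A call takes as long as a camera call.
- nets.recognise(picture, label): "xyz" ([x, y, z] in mm, in world coordinates, good to about 4 mm: the middle of the surface that is visible of it).
- nets.outline_of(picture, label): "pixels" (400x640 bool, what is visible of it).
- nets.pinpoint(picture, label): "xyz" ([x, y, z] in mm, in world coordinates, good to about 4 mm: a listed point, or the origin of a listed thing).
The state is a dict: "clock": time; "joints": joint angles; "joint_vel": joint speeds; "joint_efforts": joint torques, N m; "position": TCP position; "ee_rot": TCP orientation; "contact_force": force on the tool from outside, world axes, zero at the start; "wrist_torque": the same for the moment, N m; "gripper_width": finger opening in mm.
Only numpy, scipy, OpenCV 4.12 (cv2) and the standard library are available. Lean on these libraries where they do the work, as an engineer would, in place of code of your own. Each camera call takes 0.05 s, during which the arm holds its last target.

## Task

Take the injector clamp (the post with the cross pin) out of the black bin and stand it upright in the drip dish in front of the pump can's spout; the solenoid coil stays in the bin. Only once the clamp stands in the dish and is let go, press the pump can's sprung cap fully down without leaning hard on it, hold it down for about half a second, and let it spring back up.

Things in the scene. Friction and masses are not known exactly. Their poses are not given: they have to be found in the camera images.
- clamp: Small loose injector clamp standing upright in the bin: a bare metal post 18 mm square on a 24 x 26 mm foot, with a round light top 21 mm in diameter and a cross pin (7 mm thick, along its y, 26 mm out to either side, 30 mm up); 24 x 52 x 76 mm in all, 0.11 to 0.23 kg. Origin: centre of its underside, z up.
- grip (a point): Point on the clamp's axis to grip, 58 mm above its underside, well above the cross pin, just under the round top (which runs from 60 to 76 mm); fingers close across the clamp's x or y, 18 to 21 mm wide; same axes as clamp.
- bin: Fixed black plastic parts tray, 202 x 242 x 62 mm outside, about 150 x 186 mm inside at the floor, with a flat rubber liner whose top is 12 mm above the bench. Origin: centre of its underside, long side along its y. The injector clamp and the solenoid coil stand in it, one in each half along y (which half varies), about 96 mm apart.
- solenoid: Loose solenoid coil: dark block 50 x 50 x 45 mm with a bare metal core, 24 mm thick and 30 mm long, sticking out of one side towards its -x; 80 x 50 x 45 mm in all. Origin: middle of its whole length, at the underside. It stays in the bin.
- station: Fixed rinse station: dark grey can, 92 mm in diameter, 148 mm tall, in a clamp ring on a steel base with a square drip dish in front. Origin: on the can's axis on the bench top; the spout and the dish lie towards its -x.
- dish (a point): Centre of the drip dish's floor, 4 mm above the bench, 140 mm from the can's axis; same axes as the station (can towards +x). The dish is square, 116 mm inside along x and y, with a rim 12 mm high over its floor.
- cap_top (a point): Centre of the top of the pump can's grey sprung cap, 36 mm in diameter, about 212 mm above the bench when up; it moves with the cap. The cap's spout reaches 68 mm from the axis towards the dish, about 195 to 207 mm above the bench.
- cap (a joint): How far the cap is pressed down, m: 0 up, 0.014 at the bottom stop. A spring returns it; it takes about 2 N to start and 5 N to be fully down.

How it is judged:
By the outcome, as a careful person would: the job done as asked, in the order asked, and still so for the second after the job is handed in, with the robot touching nothing.
It also fails if it takes over 51 s, if anything falls off the work surface, if the arm or the gripper's body presses on something with over 40 N, if the wrist force passes 120 N, or if a joint passes its speed limit or range.

## Working session

There is one attempt and no reset: what is moved stays moved. The work goes in short steps, Python scripts to look and compute and a tool call to move; the robot and the scene stay as the last step left them, time stands still between calls to the robot, and variables do not carry over. Pictures are saved under pics/ and viewed, and the job is handed in when it is done.

Besides the shell and the picture viewer there is one more tool, called as name(argument=value, ...), one argument or row to a line, values as JSON. apply_moves: Moves the arm, as the interface text tells. Its arguments: {"type":"object","properties":{"steps":{"type":"array"}},"required":["steps"]}

```bash
mkdir -p pics; ls; cat > h.py <<'E'
from bench import telemetry,get_image,workorder,nets,arm
import numpy as np,cv2
from scipy.spatial.transform import Rotation as R
def st():
    s=telemetry.read_state(); print({k:np.round(s[k],3).tolist() for k in ("clock","joints","position","ee_rot","contact_force","gripper_width")}); return s
def save(p,n): cv2.imwrite("pics/"+n+".png",p["frame"])
def proj(p,X):
    c=R.from_quat(p["orientation"]).inv().apply(np.array(X)-p["origin"]); return p["cx"]+p["fx"]*c[0]/c[2],p["cy"]+p["fy"]*c[1]/c[2]
def tool(X,s=None):
    s=s or telemetry.read_state(); return R.from_quat(s["ee_rot"]).inv().apply(np.array(X)-s["position"])/10
E
python3 - <<'E'
from h import *
st(); print(arm.nose_length)
for n in("scene","top"):
    p=get_image(n); save(p,n+"0"); print(n,np.round(p["origin"]),np.round(p["orientation"],3),p["fx"])
    for l in("clamp","grip","bin","solenoid","station","dish","cap_top"):
        for d in nets.pinpoint(p,l)[:2]: print(l,np.round(d["xyz"],1),round(d["confidence"],2),{k:v for k,v in d.items() if k not in("xyz","confidence")}, np.round(proj(p,d["xyz"])))
E
```

```text
pics
{'clock': 0.0, 'joints': [1.397, 0.386, 0.007, -0.0, -1.194, -0.259], 'position': [261.874, 566.878, 252.236], 'ee_rot': [-0.539, 0.842, -0.001, -0.001], 'contact_force': [-0.576, -0.043, -0.228], 'gripper_width': 85.401}
22.0
scene [  89. -102.  758.] [ 0.854 -0.376  0.141 -0.332] 363.4313638779596
clamp [438.2 433.5  10.9] 0.54 {} [264. 212.]
grip [435.7 433.2  70.7] 0.66 {} [261. 198.]
bin [481.  423.1   1.7] 0.84 {} [279. 207.]
solenoid [526.6 416.6  13.1] 0.82 {} [292. 196.]
station [586.2 197.4   1. ] 0.89 {} [368. 229.]
dish [446.7 191.9   5.5] 0.89 {} [334. 264.]
cap_top [588.2 199.2 215.6] 0.82 {} [377. 168.]
top [ 428.  291. 1006.] [-0.704  0.709 -0.025  0.036] 381.05539223036845
clamp [435.6 432.3  13.9] 0.69 {} [271. 228.]
clamp [5.831e+02 1.992e+02 4.000e-01] 0.28 {} [359. 172.]
grip [435.6 432.8  72.2] 0.69 {} [267. 228.]
bin [484.6 422.3   1. ] 0.68 {} [276. 210.]
solenoid [529.  419.4  14.3] 0.94 {} [276. 193.]
solenoid [432.8 431.9  12.5] 0.44 {} [271. 229.]
station [588.1 200.8  -2.9] 0.69 {} [359. 170.]
dish [451.2 192.    2.2] 0.91 {} [363. 222.]
cap_top [586.2 190.5 209.1] 0.82 {} [372. 155.]
```

```bash
python3 - <<'E'
import cv2
a=cv2.imread("pics/scene0.png")[120:320,180:440];cv2.imwrite("pics/scene0c.png",cv2.resize(a,None,fx=3,fy=3))
a=cv2.imread("pics/top0.png")[130:290,210:420];cv2.imwrite("pics/top0c.png",cv2.resize(a,None,fx=3.6,fy=3.6))
E
```

```text
(no output)
```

View pics/scene0c.png

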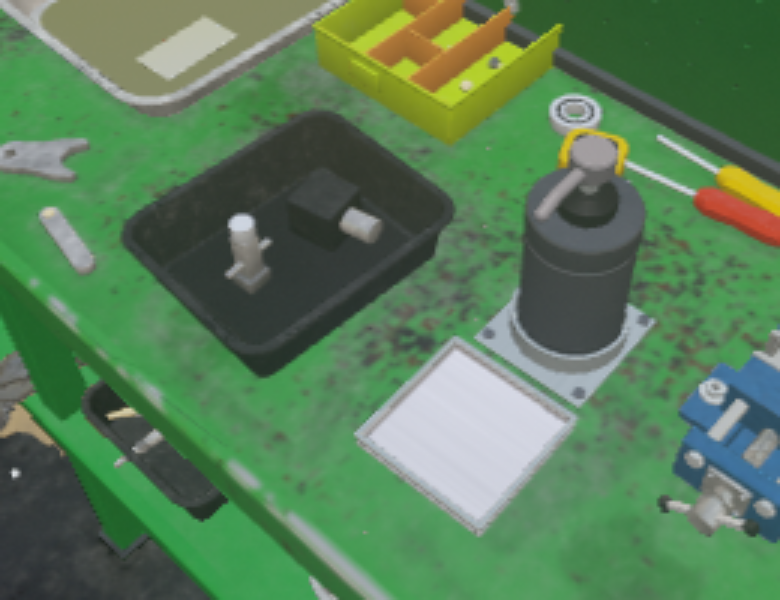

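View pics/top0c.png

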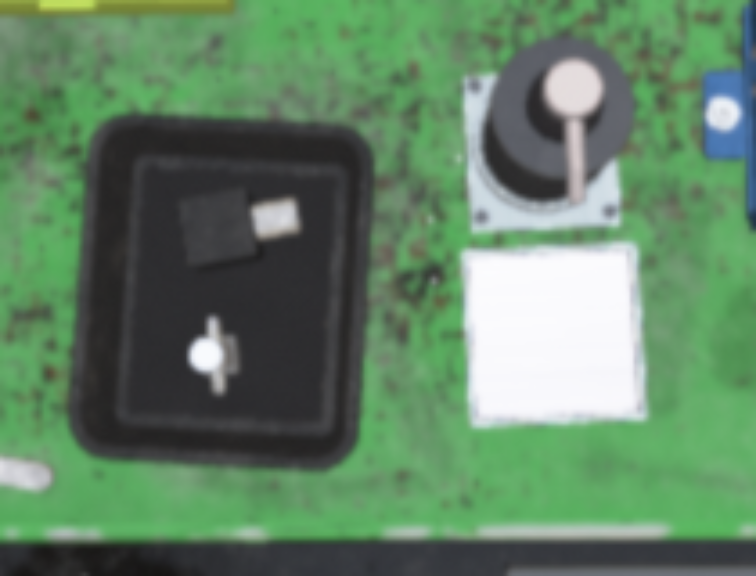

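View pics/scene0.png

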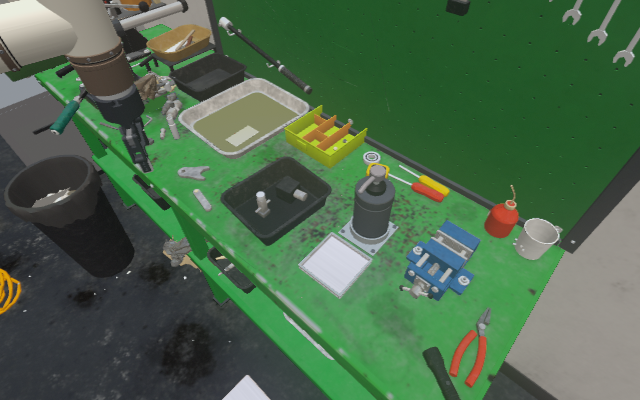

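Both views agree: the clamp is at about (436, 433), with its pin roughly along world x. The coil is at (528, 418), the dish at (449, 192), and the cap at about (587, 195, 212). I'll work out the pin yaw and the move to a pose above the clamp.

```bash
cat >> h.py <<'E'
def ray(p,u,v,z):
    d=R.from_quat(p["orientation"]).apply([(u-p["cx"])/p["fx"],(v-p["cy"])/p["fy"],1]); o=np.array(p["origin"]); return o+d*(z-o[2])/d[2]
E
python3 - <<'E'
from h import *
p=get_image("top")
a=ray(p,210+212/3.6,130+320/3.6,42);b=ray(p,210+219/3.6,130+392/3.6,42);print(a,b,np.degrees(np.arctan2(*(a-b)[1::-1])), (a+b)/2)
print("top",ray(p,210+206/3.6,130+355/3.6,88))
# cap top & spout tip
print("cap",ray(p,210+574/3.6,130+88/3.6,212),"spout tip",ray(p,210+575/3.6,130+200/3.6,207))
print("dish corners",[np.round(ray(p,210+x/3.6,130+y/3.6,16)) for x,y in((463,252),(636,243),(646,415),(473,426))])
s=st(); print("tool x world",R.from_quat(s["ee_rot"]).apply([1,0,0]),"shift",tool([436,433,180],s))
E
```

```text
[459.16623357 433.94583301  42.        ] [408.74569968 428.7919927   42.        ] 5.836337577111344 [433.95596663 431.36891286  42.        ]
top [434.31148574 431.01559455  88.        ]
cap [587.84306102 196.81813133 212.        ] spout tip [522.40425804 196.83836413 207.        ]
dish corners [array([508., 256.,  16.]), array([513., 131.,  16.]), array([390., 127.,  16.]), array([383., 250.,  16.])]
{'clock': 0.85, 'joints': [1.397, 0.385, 0.008, -0.0, -1.194, -0.259], 'position': [262.087, 567.369, 253.338], 'ee_rot': [-0.539, 0.842, 0.0, 0.0], 'contact_force': [-0.228, 0.035, 0.387], 'gripper_width': 85.365}
tool x world [-4.19368239e-01 -9.07816215e-01 -1.26581581e-05] shift [  4.90501718 -21.42320193   7.33346711]
```

apply_moves(
  steps=[
    {"hand": 0.8,"xyz": [0.5,-2.0,0.7],"delta_rot": [0,0,-0.05]},
    {"hand": 0.8,"xyz": [1.2,-5.0,1.8],"delta_rot": [0,0,-0.12]},
    {"hand": 0.8,"xyz": [2.0,-8.4,2.9],"delta_rot": [0,0,-0.21]},
    {"hand": 0.8,"xyz": [2.8,-11.8,4.0],"delta_rot": [0,0,-0.3]},
    {"hand": 0.8,"xyz": [3.6,-15.2,5.2],"delta_rot": [0,0,-0.38]},
    {"hand": 0.8,"xyz": [4.3,-18.3,6.3],"delta_rot": [0,0,-0.46]},
    {"hand": 0.8,"xyz": [4.8,-20.4,7.0],"delta_rot": [0,0,-0.51]},
    {"hand": 0.8,"xyz": [5.04,-21.37,7.3],"delta_rot": [0,0,-0.534]},
    {"hand": 0.8,"xyz": [5.04,-21.37,7.3],"delta_rot": [0,0,-0.534]},
    {"hand": 0.8,"xyz": [5.04,-21.37,7.3],"delta_rot": [0,0,-0.534]},
  ],
)

```text
clock: 1.68
position: [435.3, 431.8, 180.3]
ee_rot: [0.741, -0.671, 0.0, 0.0]
contact_force: [0.0, 0.1, -0.5]
gripper_width: 68.3
```

```bash
python3 - <<'E'
from h import *
s=st()
p=get_image("wrist"); save(p,"w1"); print(p["origin"],p["fx"])
for l in("clamp","grip"):
    for d in nets.pinpoint(p,l)[:2]: print(l,np.round(d["xyz"],1),round(d["confidence"],2))
E
```

```text
{'clock': 1.683, 'joints': [1.045, 0.423, -0.125, 0.0, -1.023, 0.625], 'position': [435.277, 431.778, 180.269], 'ee_rot': [0.741, -0.671, 0.0, 0.0], 'contact_force': [0.031, 0.123, -0.472], 'gripper_width': 68.286}
[506.96122115 437.56365357 299.69970533] 309.70691628693146
clamp [436.7 433.4  16.2] 0.67
grip [432.4 432.4  69.7] 0.76
grip [524.3 411.   12.9] 0.63
```

View pics/w1.png

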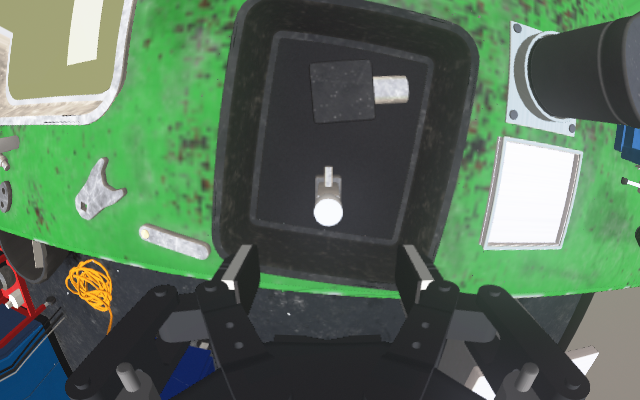

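The wrist view shows the clamp at column 328, centred between the fingers (about 237 and 415). The camera sits on the tool's +x side in world, so at the dish it would be level with the spout. I'll make a half turn here so it faces away from the spout.

apply_moves(
  steps=[
    {"hand": 0.7,"xyz": [0,0,0],"delta_rot": [0,0,0.12]},
    {"hand": 0.7,"xyz": [0,0,0],"delta_rot": [0,0,0.24]},
    {"hand": 0.7,"xyz": [0,0,0],"delta_rot": [0,0,0.36]},
    {"hand": 0.7,"xyz": [0,0,0],"delta_rot": [0,0,0.48]},
    {"hand": 0.7,"xyz": [0,0,0],"delta_rot": [0,0,0.6]},
    {"hand": 0.7,"xyz": [0,0,0],"delta_rot": [0,0,0.72]},
    {"hand": 0.7,"xyz": [0,0,0],"delta_rot": [0,0,0.84]},
    {"hand": 0.7,"xyz": [0,0,0],"delta_rot": [0,0,0.96]},
    {"hand": 0.7,"xyz": [0,0,0],"delta_rot": [0,0,1.08]},
    {"hand": 0.7,"xyz": [0,0,0],"delta_rot": [0,0,1.2]},
    {"hand": 0.7,"xyz": [0,0,0],"delta_rot": [0,0,1.32]},
    {"hand": 0.7,"xyz": [0,0,0],"delta_rot": [0,0,1.44]},
  ],
)

```text
clock: 2.83
position: [434.1, 433.1, 180.9]
ee_rot: [-0.114, 0.994, 0.0, 0.0]
contact_force: [0.1, -1.0, -0.1]
gripper_width: 60.1
```

apply_moves(
  steps=[
    {"hand": 0.7,"xyz": [0,0,0],"delta_rot": [0,0,0.12]},
    {"hand": 0.7,"xyz": [0,0,0],"delta_rot": [0,0,0.24]},
    {"hand": 0.7,"xyz": [0,0,0],"delta_rot": [0,0,0.36]},
    {"hand": 0.7,"xyz": [0,0,0],"delta_rot": [0,0,0.48]},
    {"hand": 0.7,"xyz": [0,0,0],"delta_rot": [0,0,0.6]},
    {"hand": 0.7,"xyz": [0,0,0],"delta_rot": [0,0,0.72]},
    {"hand": 0.7,"xyz": [0,0,0],"delta_rot": [0,0,0.84]},
    {"hand": 0.7,"xyz": [0,0,0],"delta_rot": [0,0,0.96]},
    {"hand": 0.7,"xyz": [0,0,0],"delta_rot": [0,0,1.08]},
    {"hand": 0.7,"xyz": [0,0,0],"delta_rot": [0,0,1.2]},
    {"hand": 0.7,"xyz": [0,0,0],"delta_rot": [0,0,1.32]},
    {"hand": 0.7,"xyz": [0,0,0],"delta_rot": [0,0,1.44]},
  ],
)

```text
clock: 3.83
position: [434.1, 433.1, 180.9]
ee_rot: [0.57, 0.822, 0.001, -0.0]
contact_force: [0.2, 0.0, -0.2]
gripper_width: 59.7
```

apply_moves(
  steps=[
    {"hand": 0.7,"xyz": [0,0,0],"delta_rot": [0,0,0.12]},
    {"hand": 0.7,"xyz": [0,0,0],"delta_rot": [0,0,0.22]},
    {"hand": 0.7,"xyz": [0,0,0],"delta_rot": [0,0,0.26]},
    {"hand": 0.7,"xyz": [0,0,0],"delta_rot": [0,0,0.26]},
    {"hand": 0.7,"xyz": [0,0,0],"delta_rot": [0,0,0.26]},
  ],
)

```text
clock: 4.25
position: [434.3, 432.8, 180.8]
ee_rot: [0.669, 0.743, 0.0, -0.0]
contact_force: [0.3, 0.3, -0.0]
gripper_width: 59.8
```

```bash
python3 - <<'E'
from h import *
s=st(); print(R.from_quat(s["ee_rot"]).as_matrix().round(3)); print(tool([435,432,73],s))
p=get_image("wrist"); save(p,"w2"); print(p["origin"])
for l in("clamp","grip"):
    for d in nets.pinpoint(p,l)[:2]: print(l,np.round(d["xyz"],1),round(d["confidence"],2))
E
```

```text
{'clock': 4.25, 'joints': [1.047, 0.422, -0.125, 0.0, -1.023, -2.513], 'position': [434.347, 432.784, 180.751], 'ee_rot': [0.669, 0.743, 0.0, -0.0], 'contact_force': [0.334, 0.258, -0.001], 'gripper_width': 59.837}
[[-0.105  0.994  0.   ]
 [ 0.994  0.105  0.001]
 [ 0.001  0.    -1.   ]]
[-0.09169595  0.05138008 10.77509246]
[364.16806289 423.93369416 300.16009334]
clamp [436.9 428.6  11.1] 0.75
grip [437.2 434.6  71. ] 0.81
```

View pics/w2.png

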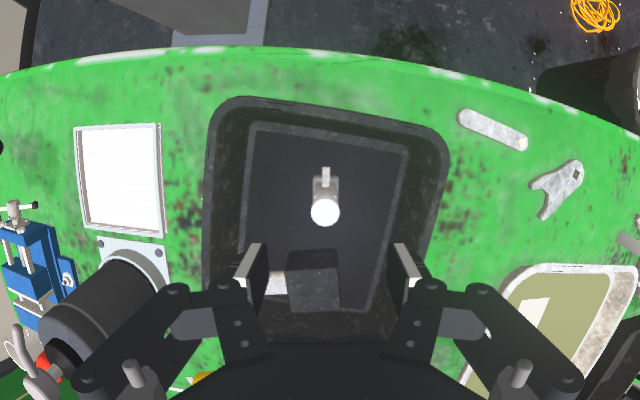

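apply_moves(
  steps=[
    {"hand": 0.7,"xyz": [-0.05,0.1,1.5],"delta_rot": [0,0,0]},
    {"hand": 0.7,"xyz": [-0.05,0.1,4.0],"delta_rot": [0,0,0]},
    {"hand": 0.7,"xyz": [-0.05,0.1,6.5],"delta_rot": [0,0,0]},
    {"hand": 0.7,"xyz": [-0.05,0.1,8.5],"delta_rot": [0,0,0]},
    {"hand": 0.7,"xyz": [-0.05,0.1,10.0],"delta_rot": [0,0,0]},
    {"hand": 0.7,"xyz": [-0.05,0.1,10.75],"delta_rot": [0,0,0]},
    {"hand": 0.7,"xyz": [-0.05,0.1,10.75],"delta_rot": [0,0,0]},
    {"hand": 0.7,"xyz": [-0.05,0.1,10.75],"delta_rot": [0,0,0]},
  ],
)

```text
clock: 5.07
position: [436.2, 431.9, 73.1]
ee_rot: [0.67, 0.743, 0.0, 0.0]
contact_force: [-0.5, -0.2, 0.3]
gripper_width: 59.9
```

```bash
python3 - <<'E'
from h import *
s=st()
p=get_image("wrist"); save(p,"w3")
E
```

```text
{'clock': 5.067, 'joints': [1.044, 0.543, -0.234, 0.0, -0.794, -2.512], 'position': [436.25, 431.909, 73.126], 'ee_rot': [0.67, 0.743, 0.0, 0.0], 'contact_force': [-0.528, -0.229, 0.329], 'gripper_width': 59.867}
```

View pics/w3.png

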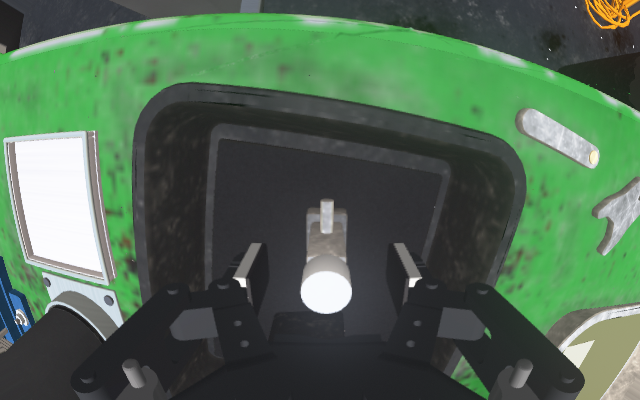

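The clamp is centred between the pads (column 326, pads about 255 and 400), with the pin lying parallel to them. I'm closing the gripper.

apply_moves(
  steps=[
    {"hand": 0,"xyz": [0,0,0],"delta_rot": [0,0,0]},
    {"hand": 0,"xyz": [0,0,0],"delta_rot": [0,0,0]},
    {"hand": 0,"xyz": [0,0,0],"delta_rot": [0,0,0]},
    {"hand": 0,"xyz": [0,0,0],"delta_rot": [0,0,0]},
    {"hand": 0,"xyz": [0,0,0],"delta_rot": [0,0,0]},
    {"hand": 0,"xyz": [0,0,0],"delta_rot": [0,0,0]},
    {"hand": 0,"xyz": [0,0,0],"delta_rot": [0,0,0]},
    {"hand": 0,"xyz": [0,0,0],"delta_rot": [0,0,0]},
  ],
)

```text
clock: 5.78
position: [436.4, 431.9, 73.8]
ee_rot: [0.67, 0.743, 0.001, 0.0]
contact_force: [-0.3, -1.0, 5.9]
gripper_width: 19.6
```

apply_moves(
  steps=[
    {"hand": 0,"xyz": [0,0,-0.5],"delta_rot": [0,0,0]},
    {"hand": 0,"xyz": [0,0,-2],"delta_rot": [0,0,0]},
    {"hand": 0,"xyz": [0,0,-4],"delta_rot": [0,0,0]},
    {"hand": 0,"xyz": [0,0,-6.5],"delta_rot": [0,0,0]},
    {"hand": 0,"xyz": [0,0,-8.5],"delta_rot": [0,0,0]},
    {"hand": 0,"xyz": [0,0,-9.5],"delta_rot": [0,0,0]},
    {"hand": 0,"xyz": [0,0,-9.5],"delta_rot": [0,0,0]},
    {"hand": 0,"xyz": [0,0,-9.5],"delta_rot": [0,0,0]},
  ],
)

```text
clock: 6.45
position: [435.5, 431.2, 167.1]
ee_rot: [0.67, 0.742, -0.0, -0.0]
contact_force: [-0.5, -0.3, -1.5]
gripper_width: 19.1
```

```bash
python3 - <<'E'
from h import *
s=st()
p=get_image("wrist"); save(p,"w4")
p=get_image("scene");q=get_image("top")
for im in(p,q):
  for l in("clamp","dish","cap_top","station"):
    for d in nets.pinpoint(im,l)[:1]: print(l,np.round(d["xyz"],1),round(d["confidence"],2))
a=p["frame"][90:290,180:440];cv2.imwrite("pics/s4.png",cv2.resize(a,None,fx=3,fy=3))
print(tool([440,191,167],s))
E
```

```text
{'clock': 6.45, 'joints': [1.044, 0.436, -0.141, -0.001, -0.995, -2.512], 'position': [435.542, 431.242, 167.133], 'ee_rot': [0.67, 0.742, -0.0, -0.0], 'contact_force': [-0.452, -0.269, -1.475], 'gripper_width': 19.079}
clamp [435.8 432.2 101.2] 0.68
dish [448.  189.8   4.5] 0.61
cap_top [588.9 195.8 216.5] 0.89
station [586.9 196.5   3. ] 0.95
dish [453.3 187.3  -0. ] 0.79
cap_top [584.7 190.6 210.8] 0.79
station [584.8 200.    1.5] 0.67
[-2.39442897e+01 -2.00761198e+00  1.74756684e-02]
```

View pics/w4.png

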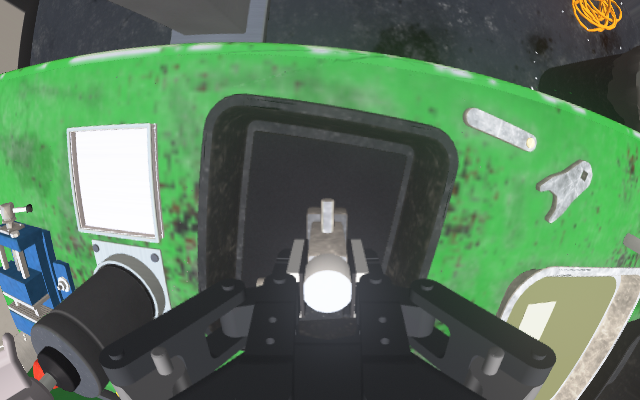

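View pics/s4.png

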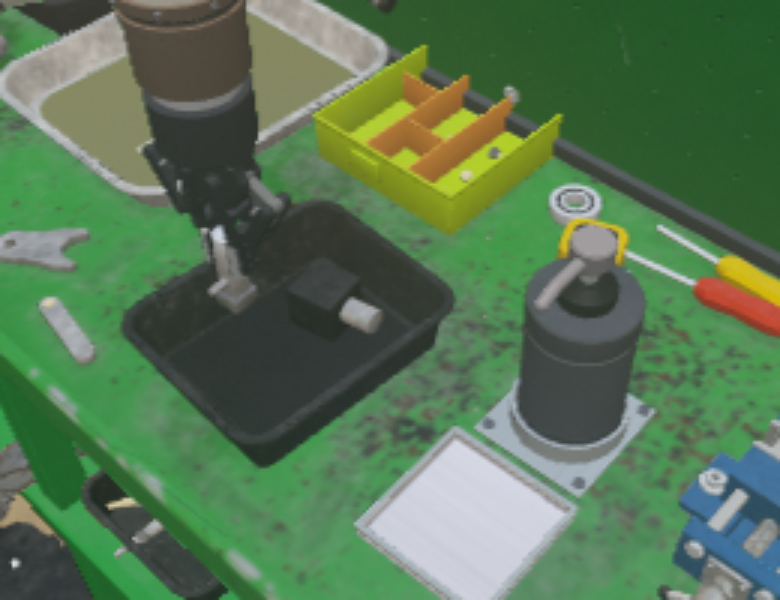

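The clamp is held upright (opening 19.1 mm) and the coil is still in the bin. I'm carrying the clamp to above the dish.

apply_moves(
  steps=[
    {"hand": 0,"xyz": [-0.7,0,0],"delta_rot": [0,0,0]},
    {"hand": 0,"xyz": [-2.4,-0.2,0],"delta_rot": [0,0,0]},
    {"hand": 0,"xyz": [-5.2,-0.4,0],"delta_rot": [0,0,0]},
    {"hand": 0,"xyz": [-8.4,-0.6,0],"delta_rot": [0,0,0]},
    {"hand": 0,"xyz": [-11.8,-0.9,0],"delta_rot": [0,0,0]},
    {"hand": 0,"xyz": [-15.2,-1.2,0],"delta_rot": [0,0,0]},
    {"hand": 0,"xyz": [-18.4,-1.4,0],"delta_rot": [0,0,0]},
    {"hand": 0,"xyz": [-21.0,-1.6,0],"delta_rot": [0,0,0]},
    {"hand": 0,"xyz": [-23.0,-1.8,0],"delta_rot": [0,0,0]},
    {"hand": 0,"xyz": [-23.95,-1.8,0],"delta_rot": [0,0,0]},
    {"hand": 0,"xyz": [-23.95,-1.8,0],"delta_rot": [0,0,0]},
    {"hand": 0,"xyz": [-23.95,-1.8,0],"delta_rot": [0,0,0]},
  ],
)

```text
clock: 8.0
position: [443.1, 191.5, 168.2]
ee_rot: [0.67, 0.742, 0.001, 0.0]
contact_force: [0.0, -0.1, -1.8]
gripper_width: 19.2
```

```bash
python3 - <<'E'
from h import *
s=st(); print(R.from_quat(s["ee_rot"]).apply([0,0,1]))
p=get_image("scene");q=get_image("top")
for im in(p,q):
  for l in("clamp","dish","cap_top"):
    for d in nets.pinpoint(im,l)[:1]: print(l,np.round(d["xyz"],1),round(d["confidence"],2))
a=p["frame"][90:290,240:500];cv2.imwrite("pics/s5.png",cv2.resize(a,None,fx=3,fy=3))
w=get_image("wrist"); save(w,"w5")
E
```

```text
{'clock': 8.0, 'joints': [0.746, 0.229, -0.456, 0.0, -0.885, -2.214], 'position': [443.07, 191.533, 168.187], 'ee_rot': [0.67, 0.742, 0.001, 0.0], 'contact_force': [0.005, -0.07, -1.793], 'gripper_width': 19.237}
[ 9.92095240e-04  7.53147213e-04 -9.99999224e-01]
clamp [447.2 190.3 104.4] 0.75
dish [447.4 192.9   2.3] 0.82
dish [448.7 188.9  -0.9] 0.59
cap_top [583.  193.8 207.5] 0.67
```

View pics/s5.png

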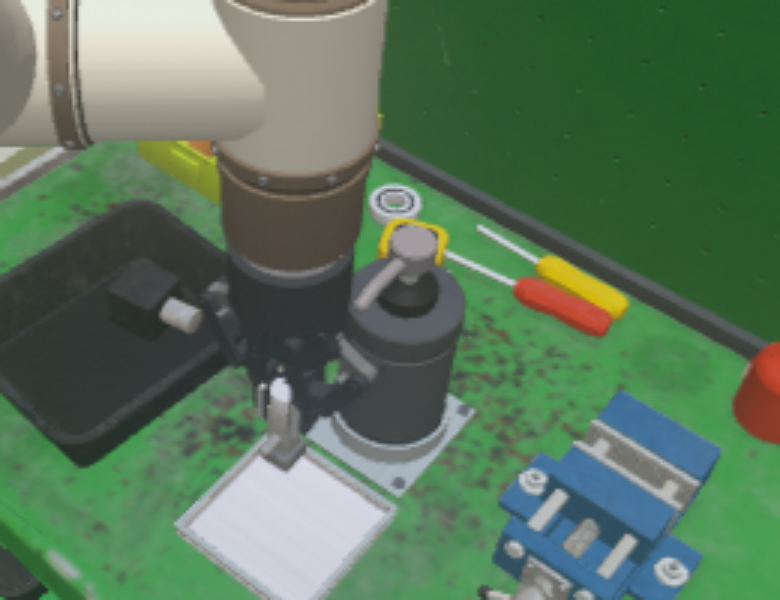

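View pics/w5.png

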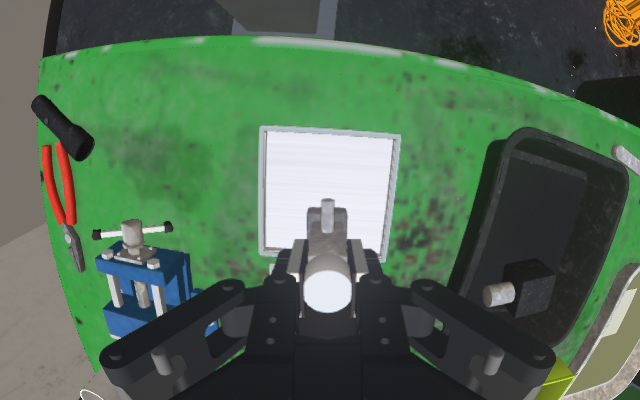

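The clamp hangs upright over the dish, about 6 mm in front of its centre, clear of the spout. I'm lowering it to just above the floor, then down gently.

apply_moves(
  steps=[
    {"hand": 0,"xyz": [0,0,1],"delta_rot": [0,0,0]},
    {"hand": 0,"xyz": [0,0,3],"delta_rot": [0,0,0]},
    {"hand": 0,"xyz": [0,0,5],"delta_rot": [0,0,0]},
    {"hand": 0,"xyz": [0,0,7],"delta_rot": [0,0,0]},
    {"hand": 0,"xyz": [0,0,8.5],"delta_rot": [0,0,0]},
    {"hand": 0,"xyz": [0,0,9.3],"delta_rot": [0,0,0]},
    {"hand": 0,"xyz": [0,0,9.7],"delta_rot": [0,0,0]},
    {"hand": 0,"xyz": [0,0,9.9],"delta_rot": [0,0,0]},
    {"hand": 0,"xyz": [0,0,9.9],"delta_rot": [0,0,0]},
  ],
)

```text
clock: 9.2
position: [443.0, 191.8, 69.0]
ee_rot: [0.67, 0.743, 0.0, 0.0]
contact_force: [-0.6, 0.8, -1.1]
gripper_width: 19.1
```

apply_moves(
  steps=[
    {"hand": 0,"xyz": [0,0,0.1],"delta_rot": [0,0,0]},
    {"hand": 0,"xyz": [0,0,0.2],"delta_rot": [0,0,0]},
    {"hand": 0,"xyz": [0,0,0.2],"delta_rot": [0,0,0]},
  ],
)

```text
clock: 9.45
position: [442.9, 191.7, 67.3]
ee_rot: [0.67, 0.743, 0.001, 0.0]
contact_force: [-0.2, 0.3, -0.7]
gripper_width: 19.4
```

apply_moves(
  steps=[
    {"hand": 0,"xyz": [0,0,0.1],"delta_rot": [0,0,0]},
    {"hand": 0,"xyz": [0,0,0.1],"delta_rot": [0,0,0]},
  ],
)

```text
clock: 9.62
position: [442.7, 191.6, 66.0]
ee_rot: [0.67, 0.743, 0.0, 0.0]
contact_force: [0.5, -0.1, -0.0]
gripper_width: 19.0
```

apply_moves(
  steps=[
    {"hand": 0,"xyz": [0,0,0.1],"delta_rot": [0,0,0]},
    {"hand": 0,"xyz": [0,0,0.1],"delta_rot": [0,0,0]},
  ],
)

```text
clock: 9.78
position: [443.2, 191.6, 65.8]
ee_rot: [0.67, 0.743, 0.0, 0.0]
contact_force: [-1.4, -1.4, 6.5]
gripper_width: 19.5
```

Contact with the dish floor, at 6.5 N. I'm releasing the clamp.

apply_moves(
  steps=[
    {"hand": 0.3,"xyz": [0,0,0],"delta_rot": [0,0,0]},
    {"hand": 0.45,"xyz": [0,0,0],"delta_rot": [0,0,0]},
    {"hand": 0.6,"xyz": [0,0,0],"delta_rot": [0,0,0]},
    {"hand": 0.6,"xyz": [0,0,0],"delta_rot": [0,0,0]},
    {"hand": 0.6,"xyz": [0,0,0],"delta_rot": [0,0,0]},
    {"hand": 0.6,"xyz": [0,0,0],"delta_rot": [0,0,0]},
    {"hand": 0.6,"xyz": [0,0,0],"delta_rot": [0,0,0]},
  ],
)

```text
clock: 10.37
position: [442.7, 191.5, 64.7]
ee_rot: [0.67, 0.743, -0.0, 0.0]
contact_force: [-0.0, 0.0, -0.4]
gripper_width: 51.1
```

```bash
python3 - <<'E'
from h import *
s=st()
w=get_image("wrist"); save(w,"w6")
E
```

```text
{'clock': 10.367, 'joints': [0.746, 0.383, -0.571, 0.0, -0.617, -2.214], 'position': [442.667, 191.528, 64.736], 'ee_rot': [0.67, 0.743, -0.0, 0.0], 'contact_force': [-0.028, 0.008, -0.416], 'gripper_width': 51.1}
```

View pics/w6.png

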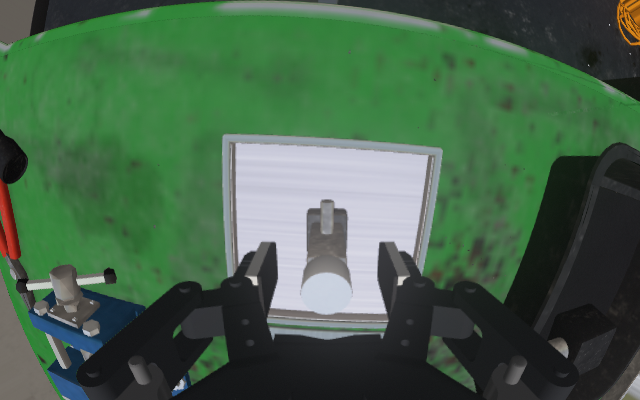

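The clamp stands free between the open pads, inside the dish. I'm rising straight up.

apply_moves(
  steps=[
    {"hand": 0.6,"xyz": [0,0,-0.5],"delta_rot": [0,0,0]},
    {"hand": 0.6,"xyz": [0,0,-2],"delta_rot": [0,0,0]},
    {"hand": 0.6,"xyz": [0,0,-4.5],"delta_rot": [0,0,0]},
    {"hand": 0.6,"xyz": [0,0,-7.5],"delta_rot": [0,0,0]},
    {"hand": 0.6,"xyz": [0,0,-11],"delta_rot": [0,0,0]},
    {"hand": 0,"xyz": [0,0,-14.5],"delta_rot": [0,0,0]},
    {"hand": 0,"xyz": [0,0,-17.5],"delta_rot": [0,0,0]},
    {"hand": 0,"xyz": [0,0,-20],"delta_rot": [0,0,0]},
    {"hand": 0,"xyz": [0,0,-21.5],"delta_rot": [0,0,0]},
    {"hand": 0,"xyz": [0,0,-22],"delta_rot": [0,0,0]},
    {"hand": 0,"xyz": [0,0,-22],"delta_rot": [0,0,0]},
    {"hand": 0,"xyz": [0,0,-22],"delta_rot": [0,0,0]},
  ],
)

```text
clock: 11.42
position: [442.1, 191.2, 283.9]
ee_rot: [0.67, 0.742, -0.001, -0.0]
contact_force: [-0.3, 0.7, 0.1]
gripper_width: -0.1
```

```bash
python3 - <<'E'
from h import *
s=st()
p=get_image("scene");q=get_image("top")
for im in(p,q):
  for l in("clamp","dish","cap_top","station"):
    for d in nets.pinpoint(im,l)[:1]: print(l,np.round(d["xyz"],1),round(d["confidence"],2))
a=p["frame"][90:290,240:500];cv2.imwrite("pics/s7.png",cv2.resize(a,None,fx=3,fy=3))
w=get_image("wrist"); save(w,"w7")
for d in nets.pinpoint(w,"cap_top")[:1]: print("w cap",np.round(d["xyz"],1),round(d["confidence"],2))
print(tool([587,196,285],s))
E
```

```text
{'clock': 11.417, 'joints': [0.746, 0.116, -0.278, -0.001, -1.178, -2.214], 'position': [442.076, 191.202, 283.92], 'ee_rot': [0.67, 0.742, -0.001, -0.0], 'contact_force': [-0.306, 0.685, 0.108], 'gripper_width': -0.102}
clamp [442.3 193.    0.6] 0.6
dish [591.1 193.9 215.3] 0.19
cap_top [588.4 198.  216.7] 0.81
station [5.902e+02 1.955e+02 2.000e-01] 0.83
dish [451.3 190.4   4.7] 0.71
cap_top [587.4 192.4 210.9] 0.59
station [ 5.861e+02  1.991e+02 -3.000e-01] 0.6
w cap [442.1 190.7  65.6] 0.15
[-1.00579801 14.46520383 -0.12999498]
```

View pics/s7.png

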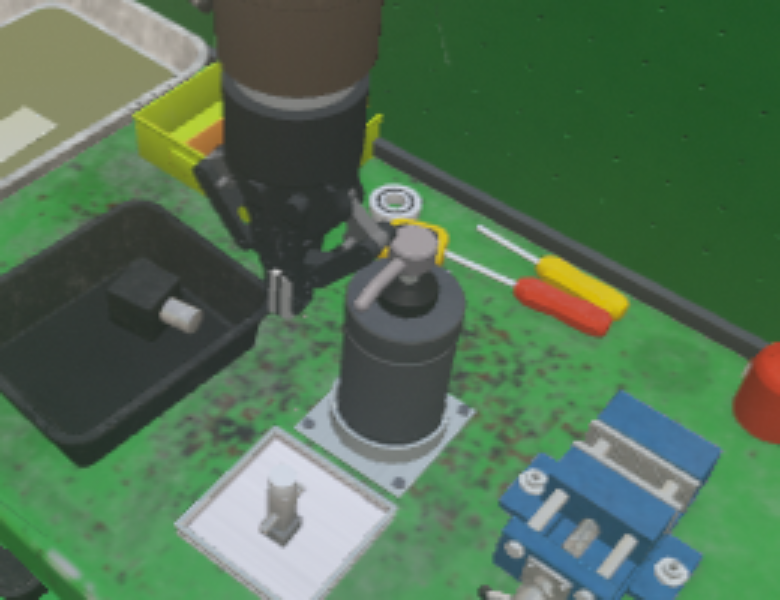

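View pics/w7.png

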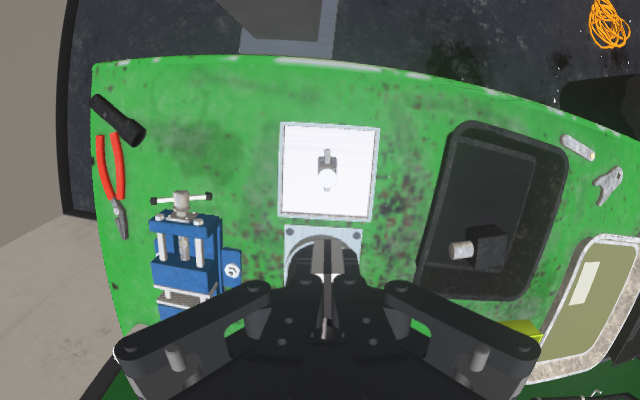

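The clamp stands upright near the dish centre and the coil is still in the bin. Now I'll move over the cap with the jaws shut.

apply_moves(
  steps=[
    {"hand": 0,"xyz": [-0.1,1.5,0],"delta_rot": [0,0,0]},
    {"hand": 0,"xyz": [-0.3,4,0],"delta_rot": [0,0,0]},
    {"hand": 0,"xyz": [-0.5,7,0],"delta_rot": [0,0,0]},
    {"hand": 0,"xyz": [-0.7,10,0],"delta_rot": [0,0,0]},
    {"hand": 0,"xyz": [-0.9,12.5,0],"delta_rot": [0,0,0]},
    {"hand": 0,"xyz": [-1.0,14,0],"delta_rot": [0,0,0]},
    {"hand": 0,"xyz": [-1.0,14.5,1],"delta_rot": [0,0,0]},
    {"hand": 0,"xyz": [-1.0,14.5,2.5],"delta_rot": [0,0,0]},
    {"hand": 0,"xyz": [-1.0,14.5,3.4],"delta_rot": [0,0,0]},
    {"hand": 0,"xyz": [-1.0,14.5,3.4],"delta_rot": [0,0,0]},
    {"hand": 0,"xyz": [-1.0,14.5,3.4],"delta_rot": [0,0,0]},
  ],
)

```text
clock: 12.93
position: [587.2, 196.3, 250.3]
ee_rot: [0.67, 0.743, -0.001, -0.0]
contact_force: [-0.2, -1.4, 0.6]
gripper_width: -0.3
```

```bash
python3 - <<'E'
from h import *
s=st()
p=get_image("scene")
for l in("clamp","cap_top"):
    for d in nets.pinpoint(p,l)[:1]: print(l,np.round(d["xyz"],1),round(d["confidence"],2))
tip=np.array(s["position"])-[0,0,22]; print(tip,proj(p,tip),proj(p,[587.5,196,212]))
a=p["frame"][110:260,300:480];cv2.imwrite("pics/s8.png",cv2.resize(a,None,fx=4,fy=4))
w=get_image("wrist"); cv2.imwrite("pics/w8.png",w["frame"])
E
```

```text
{'clock': 12.933, 'joints': [0.584, 0.377, -0.011, 0.0, -1.184, -2.051], 'position': [587.184, 196.313, 250.335], 'ee_rot': [0.67, 0.743, -0.001, -0.0], 'contact_force': [-0.184, -1.428, 0.59], 'gripper_width': -0.273}
clamp [443.3 190.8   2.3] 0.75
cap_top [590.  196.3 212.7] 0.58
[587.18419611 196.31281567 228.33531888] (np.float64(378.1258815665132), np.float64(164.7186292016268)) (np.float64(377.5098529836928), np.float64(170.26079614326176))
```

View pics/s8.png

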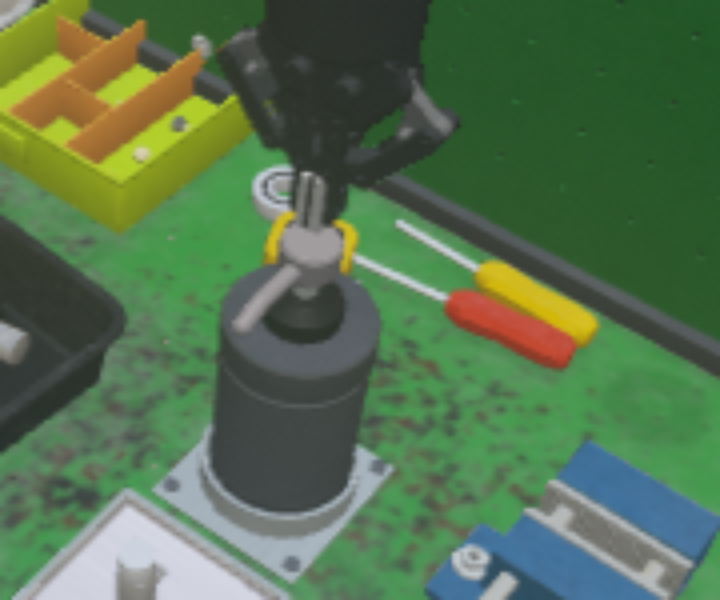

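View pics/w8.png

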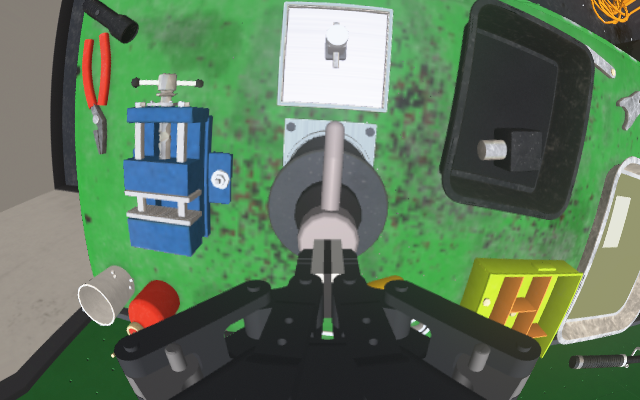

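The shut fingertips are centred over the cap (column about 327 in the wrist view). I'm going down and watching the force.

apply_moves(
  steps=[
    {"hand": 0,"xyz": [0,0,0.6],"delta_rot": [0,0,0]},
    {"hand": 0,"xyz": [0,0,1.2],"delta_rot": [0,0,0]},
    {"hand": 0,"xyz": [0,0,1.5],"delta_rot": [0,0,0]},
    {"hand": 0,"xyz": [0,0,1.5],"delta_rot": [0,0,0]},
    {"hand": 0,"xyz": [0,0,1.5],"delta_rot": [0,0,0]},
  ],
)

```text
clock: 13.55
position: [587.8, 196.4, 235.6]
ee_rot: [0.67, 0.743, -0.0, -0.0]
contact_force: [-0.4, 0.4, 0.1]
gripper_width: 0.3
```

apply_moves(
  steps=[
    {"hand": 0,"xyz": [0,0,0.25],"delta_rot": [0,0,0]},
    {"hand": 0,"xyz": [0,0,0.5],"delta_rot": [0,0,0]},
    {"hand": 0,"xyz": [0,0,0.5],"delta_rot": [0,0,0]},
  ],
)

```text
clock: 13.8
position: [588.2, 196.5, 230.9]
ee_rot: [0.67, 0.743, 0.0, 0.0]
contact_force: [-0.3, 0.5, 2.9]
gripper_width: 0.1
```

apply_moves(
  steps=[
    {"hand": 0,"xyz": [0,0,0.25],"delta_rot": [0,0,0]},
    {"hand": 0,"xyz": [0,0,0.5],"delta_rot": [0,0,0]},
    {"hand": 0,"xyz": [0,0,0.5],"delta_rot": [0,0,0]},
  ],
)

```text
clock: 14.05
position: [588.2, 196.5, 225.8]
ee_rot: [0.67, 0.743, 0.0, 0.0]
contact_force: [-0.1, 1.0, 4.1]
gripper_width: 0.0
```

apply_moves(
  steps=[
    {"hand": 0,"xyz": [0,0,0.1],"delta_rot": [0,0,0]},
    {"hand": 0,"xyz": [0,0,0.2],"delta_rot": [0,0,0]},
    {"hand": 0,"xyz": [0,0,0.2],"delta_rot": [0,0,0]},
  ],
)

```text
clock: 14.3
position: [588.2, 196.5, 224.0]
ee_rot: [0.67, 0.743, 0.0, 0.0]
contact_force: [0.7, -0.7, 3.8]
gripper_width: 0.1
```

apply_moves(
  steps=[
    {"hand": 0,"xyz": [0,0,0.1],"delta_rot": [0,0,0]},
    {"hand": 0,"xyz": [0,0,0.2],"delta_rot": [0,0,0]},
    {"hand": 0,"xyz": [0,0,0.2],"delta_rot": [0,0,0]},
  ],
)

```text
clock: 14.55
position: [588.2, 196.5, 221.9]
ee_rot: [0.67, 0.743, 0.0, 0.0]
contact_force: [0.6, 0.1, 3.9]
gripper_width: 0.1
```

apply_moves(
  steps=[
    {"hand": 0,"xyz": [0,0,0.1],"delta_rot": [0,0,0]},
    {"hand": 0,"xyz": [0,0,0.1],"delta_rot": [0,0,0]},
  ],
)

```text
clock: 14.72
position: [588.2, 196.5, 221.1]
ee_rot: [0.67, 0.743, 0.0, 0.0]
contact_force: [0.8, -0.8, 5.3]
gripper_width: 0.1
```

apply_moves(
  steps=[
    {"hand": 0,"xyz": [0,0,0.1],"delta_rot": [0,0,0]},
    {"hand": 0,"xyz": [0,0,0.1],"delta_rot": [0,0,0]},
  ],
)

```text
clock: 14.88
position: [588.2, 196.5, 221.1]
ee_rot: [0.67, 0.743, 0.001, 0.0]
contact_force: [-1.7, -0.4, 8.4]
gripper_width: 0.0
```

The position has stopped at 221.1 and the force has jumped to 8.4 N, so the cap is on its stop. I'm adding a hair more and holding for about 0.6 s.

apply_moves(
  steps=[
    {"hand": 0,"xyz": [0,0,0.05],"delta_rot": [0,0,0]},
    {"hand": 0,"xyz": [0,0,0.05],"delta_rot": [0,0,0]},
    {"hand": 0,"xyz": [0,0,0.05],"delta_rot": [0,0,0]},
    {"hand": 0,"xyz": [0,0,0.05],"delta_rot": [0,0,0]},
    {"hand": 0,"xyz": [0,0,0.05],"delta_rot": [0,0,0]},
    {"hand": 0,"xyz": [0,0,0.05],"delta_rot": [0,0,0]},
  ],
)

```text
clock: 15.38
position: [588.3, 196.5, 221.1]
ee_rot: [0.67, 0.743, 0.001, 0.001]
contact_force: [-1.7, -0.1, 8.7]
gripper_width: -0.0
```

apply_moves(
  steps=[
    {"hand": 0,"xyz": [0,0,-0.5],"delta_rot": [0,0,0]},
    {"hand": 0,"xyz": [0,0,-1.2],"delta_rot": [0,0,0]},
    {"hand": 0,"xyz": [0,0,-2.2],"delta_rot": [0,0,0]},
    {"hand": 0,"xyz": [0,0,-4],"delta_rot": [0,0,0]},
    {"hand": 0,"xyz": [0,0,-6],"delta_rot": [0,0,0]},
    {"hand": 0,"xyz": [0,0,-7.5],"delta_rot": [0,0,0]},
    {"hand": 0,"xyz": [0,0,-8],"delta_rot": [0,0,0]},
    {"hand": 0,"xyz": [0,0,-8],"delta_rot": [0,0,0]},
  ],
)

```text
clock: 16.05
position: [587.8, 196.6, 300.1]
ee_rot: [0.67, 0.742, 0.001, -0.0]
contact_force: [-0.8, 0.1, 0.6]
gripper_width: 0.1
```

```bash
python3 - <<'E'
from h import *
s=st()
p=get_image("scene");q=get_image("top")
for im in(p,q):
  for l in("clamp","cap_top","solenoid"):
    for d in nets.pinpoint(im,l)[:1]: print(l,np.round(d["xyz"],1),round(d["confidence"],2))
a=p["frame"][110:310,220:480];cv2.imwrite("pics/s9.png",cv2.resize(a,None,fx=3,fy=3))
E
```

```text
{'clock': 16.05, 'joints': [0.583, 0.349, 0.071, -0.001, -1.292, -2.051], 'position': [587.818, 196.591, 300.128], 'ee_rot': [0.67, 0.742, 0.001, -0.0], 'contact_force': [-0.771, 0.055, 0.569], 'gripper_width': 0.12}
clamp [445.3 192.9   1. ] 0.71
cap_top [588.9 194.6 213.9] 0.91
solenoid [527.3 417.9  15.7] 0.78
cap_top [584.  193.7 208.2] 0.69
```

View pics/s9.png

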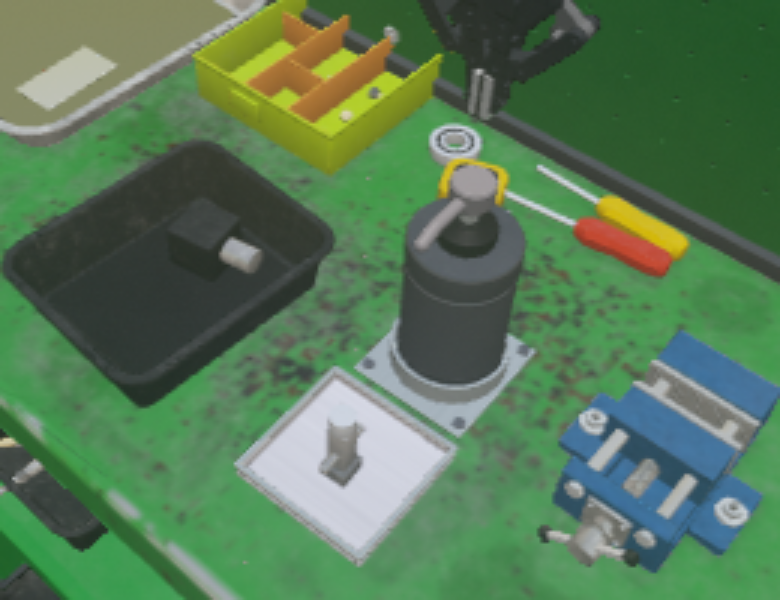

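The clamp stands upright in the dish, the cap is back up, the coil is in the bin, and the gripper is clear of everything. I'm handing the job in.

```bash
python3 -c "
from h import *
print(workorder.job_done()); st()"
```

```text
the job is handed in; nothing more can be done
None
the job is handed in; nothing more can be done
```

The job is done and handed in at about 16 s, well inside the 51 s limit.

- **Clamp:** I took it out of the bin, stood it in the drip dish about 6 mm in front of the centre, and let it go. It touched down at 6.5 N. Pictures after release and after the press show it upright, at about (444, 192).
- **Cap:** I pressed it after the clamp was released, until it stopped moving at a force of about 8.7 N. The spring needs only about 5 N, so the cap was on its bottom stop. I held it there for about 0.6 s and backed off. The last pictures show it back up, at about 208 to 214 mm, with the gripper about 65 mm above it.
- **Coil:** it stayed in the bin and was not touched.

**Checks:** none failed. The cap travel was not read directly. I inferred the stop from the force jump and from the position holding at 221.1 mm. The two cameras differed by up to about 6 mm on the cap height, a little more than the networks' stated 4 mm error. The top camera did not report the clamp in the final check, so its last position comes from the scene camera alone.

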